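Check slide-case hinges, sort them, and close the stock box

TASK

Test the hinge of each of the three slide cases by pressing its lid down as far as it will go. Set the cases that shut freely down flat in the wooden stock box with their lids shut, and any whose hinge is seized flat in the red repair tray, keeping every case right way up and leaving the other things on the bench alone. Finish by pushing the stock box's heavy lid over and fully shut, gently, without letting it slam.

Things in the scene. Friction and masses are not known exactly. Their poses are not given: they have to be found in the camera images.
- case_1_mid (a point): A microscope-slide case: grey plastic tray 88 mm long (its x), 36 mm wide (its y), 20 mm high, with a blue lid hinged on its +x end; about 120 g. The three cases look the same. This point is the centre of the tray, 10 mm above its underside; z is up. It can be gripped across its 36 mm width, on the tray's sides.
- case_1_lid (a joint): Blue lid angle, rad: -0.50 shut flat (its top then 25 mm above the surface below), 0 is 0.50 rad ajar; starts at 0.10 to 0.25. Lid 86 x 32 x 5 mm; hinge line 43 mm from the tray's centre towards +x, at rim height; it reaches towards -x. It stays where left; 1 to 2 N down near its free end moves it. A sound one presses right down to shut; a seized one gives a few degrees, then stops dead at about 0.
- case_2_mid (a point): A microscope-slide case: grey plastic tray 88 mm long (its x), 36 mm wide (its y), 20 mm high, with a blue lid hinged on its +x end; about 120 g. The three cases look the same. This point is the centre of the tray, 10 mm above its underside; z is up. It can be gripped across its 36 mm width, on the tray's sides.
- case_2_lid (a joint): Blue lid angle, rad: -0.50 shut flat (its top then 25 mm above the surface below), 0 is 0.50 rad ajar; starts at 0.10 to 0.25. Lid 86 x 32 x 5 mm; hinge line 43 mm from the tray's centre towards +x, at rim height; it reaches towards -x. It stays where left; 1 to 2 N down near its free end moves it. A sound one presses right down to shut; a seized one gives a few degrees, then stops dead at about 0.
- case_3_mid (a point): A microscope-slide case: grey plastic tray 88 mm long (its x), 36 mm wide (its y), 20 mm high, with a blue lid hinged on its +x end; about 120 g. The three cases look the same. This point is the centre of the tray, 10 mm above its underside; z is up. It can be gripped across its 36 mm width, on the tray's sides.
- case_3_lid (a joint): Blue lid angle, rad: -0.50 shut flat (its top then 25 mm above the surface below), 0 is 0.50 rad ajar; starts at 0.10 to 0.25. Lid 86 x 32 x 5 mm; hinge line 43 mm from the tray's centre towards +x, at rim height; it reaches towards -x. It stays where left; 1 to 2 N down near its free end moves it. A sound one presses right down to shut; a seized one gives a few degrees, then stops dead at about 0.
- stock_in (a point): Stock box: open wooden box fixed to the bench, outside 150 mm (its x) by 180 mm (its y), 45 mm high, walls and floor 5 mm. This point is the centre of its inner floor; z is up, and the box's lid is hinged on its +x rim, the side away from the robot. Room for two cases side by side, their length along the box's x.
- stock_hinge (a point): Middle of the hinge line of the stock box's lid: on the box's +x rim (75 mm from the box's centre), 45 mm above the bench; axes as the box.
- stock_lid (a joint): Angle of the stock box's heavy wooden lid, rad: 0 shut, 1.57 upright; starts at 1.50 to 1.75. 150 mm from hinge to free edge, 180 mm wide, 8 mm thick, its underside on the rim when shut (top 53 mm above the bench). The stiff hinge holds it where left; 4 to 8 N at 120 mm from the hinge moves it. Pushed from behind, on its outer face, it comes over towards the robot and down.
- repair_in (a point): Repair tray: open red plastic tray fixed to the bench, outside 150 mm (its x) by 130 mm (its y), 30 mm high, walls and floor 5 mm. This point is the centre of its inner floor.
- dropper: Bystander, to be left alone: amber dropper bottle, 36 mm diameter, 95 mm tall with red teat; it stands among the three cases. Origin at the centre of its underside.
- reagent: Bystander, to be left alone: blue reagent bottle with red cap, 70 mm diameter, 150 mm tall. Origin at the centre of its underside.
- dish: Bystander, to be left alone: shallow glass dish, 84 mm diameter, 16 mm tall. Origin at the centre of its underside.
- jar: Bystander, to be left alone: amber jar with white lid, 56 mm diameter, 90 mm tall. Origin at the centre of its underside.
- spatula: Bystander, to be left alone: steel lab spatula with a black grip, 165 mm long, 14 mm wide, lying on the bench.
- cylinder: Bystander, to be left alone: measuring cylinder, 28 mm diameter tube on a 60 mm blue foot, 178 mm tall. Origin at the centre of its underside.

How it is judged:
At the end, for the whole second after the job is handed in: Free cases lie flat (within 0.2 rad) on the stock box floor, lids shut (within 0.10 rad of flat); the seized case lies flat on the repair tray floor, its lid pressed to its stop (joint below 0.05); the stock box lid is shut (below 0.06 rad) ((((value of joint case_1_lid below 0.05 rad and x of case_1_mid in the frame of repair_in between -0.07 and 0.07 m and y of case_1_mid in the frame of repair_in between -0.06 and 0.06 m and z of case_1_mid in the frame of repair_in between 0 and 0.022 m and angle between case_1_mid's own z axis and vertical below 0.2 rad) and (value of joint case_2_lid below -0.4 rad and x of case_2_mid in the frame of stock_in between -0.07 and 0.07 m and y of case_2_mid in the frame of stock_in between -0.085 and 0.085 m and z of case_2_mid in the frame of stock_in between 0 and 0.022 m and angle between case_2_mid's own z axis and vertical below 0.2 rad) and (value of joint case_3_lid below -0.4 rad and x of case_3_mid in the frame of stock_in between -0.07 and 0.07 m and y of case_3_mid in the frame of stock_in between -0.085 and 0.085 m and z of case_3_mid in the frame of stock_in between 0 and 0.022 m and angle between case_3_mid's own z axis and vertical below 0.2 rad)) or ((value of joint case_2_lid below 0.05 rad and x of case_2_mid in the frame of repair_in between -0.07 and 0.07 m and y of case_2_mid in the frame of repair_in between -0.06 and 0.06 m and z of case_2_mid in the frame of repair_in between 0 and 0.022 m and angle between case_2_mid's own z axis and vertical below 0.2 rad) and (value of joint case_1_lid below -0.4 rad and x of case_1_mid in the frame of stock_in between -0.07 and 0.07 m and y of case_1_mid in the frame of stock_in between -0.085 and 0.085 m and z of case_1_mid in the frame of stock_in between 0 and 0.022 m and angle between case_1_mid's own z axis and vertical below 0.2 rad) and (value of joint case_3_lid below -0.4 rad and x of case_3_mid in the frame of stock_in between -0.07 and 0.07 m and y of case_3_mid in the frame of stock_in between -0.085 and 0.085 m and z of case_3_mid in the frame of stock_in between 0 and 0.022 m and angle between case_3_mid's own z axis and vertical below 0.2 rad)) or ((value of joint case_3_lid below 0.05 rad and x of case_3_mid in the frame of repair_in between -0.07 and 0.07 m and y of case_3_mid in the frame of repair_in between -0.06 and 0.06 m and z of case_3_mid in the frame of repair_in between 0 and 0.022 m and angle between case_3_mid's own z axis and vertical below 0.2 rad) and (value of joint case_1_lid below -0.4 rad and x of case_1_mid in the frame of stock_in between -0.07 and 0.07 m and y of case_1_mid in the frame of stock_in between -0.085 and 0.085 m and z of case_1_mid in the frame of stock_in between 0 and 0.022 m and angle between case_1_mid's own z axis and vertical below 0.2 rad) and (value of joint case_2_lid below -0.4 rad and x of case_2_mid in the frame of stock_in between -0.07 and 0.07 m and y of case_2_mid in the frame of stock_in between -0.085 and 0.085 m and z of case_2_mid in the frame of stock_in between 0 and 0.022 m and angle between case_2_mid's own z axis and vertical below 0.2 rad))) and value of joint stock_lid below 0.06 rad); the robot touches nothing.
It fails at once if the stock box's lid slams (faster than 2 rad/s in its last 0.3 rad) (velocity of joint stock_lid below -2 rad/s and value of joint stock_lid below 0.3 rad).
It fails at once if a bystander is moved by more than 30 mm (distance of any of dropper, reagent, dish, jar, spatula, cylinder from where it was at the start of the episode above 0.03 m).
It fails at once if a bottle, jar or cylinder is tipped over (angle between any of dropper, reagent, jar, cylinder's own z axis and vertical above 0.5 rad).
It fails at once if a case is tipped over onto its side (angle between any of case_1_mid, case_2_mid, case_3_mid's own z axis and vertical above 0.9 rad).
It also fails if it takes over 72 s, if anything falls off the work surface, if the arm or the gripper's body presses on something with over 40 N, if the wrist force passes 120 N, or if a joint passes its speed limit or range.

ROBOT

A 6-joint arm with a two-finger parallel gripper is mounted at the origin on the work surface. World frame = base frame: x ahead of the robot, y to its left, z up, the work surface at z = 0. Lengths are in m, angles in rad, forces in N, time in s.
With the tool pointing down it reaches from about 0.275 to 0.825 m from the base axis. Payload 4.9 kg.
Tool frame: the origin (TCP) lies midway between the tips of the shut fingers; the grasp point (between the pads) lies 19 mm behind it (grip_point_offset is the distance from the TCP to the grasp point, in m); z points along the fingers, y is the line along which they close (so a half turn about z gives the same grasp; the last joint's range is limited). The gripper opens to 85 mm and grips with 20 to 120 N. Pads are 22 mm wide; open, the fingers measure 114 mm over their backs; the gripper's body (76 mm by 85 mm) begins 54 mm behind the grasp point. The pads swing forward as they close: fully open they stand 13 mm farther back than shut.
Start: joints at [1.196, 0.326, -0.193, 1.052, 0, 1.437], TCP at [0.131, 0.534, 0.198] pointing down, gripper open.
Joint ranges: [-2.65, 2.65], [-0.97, 1.79], [-1.3, 1.35], [-1.93, 2.1], [-1.47, 1.37], [-3.14, 3.14]. Speed limits (rad/s): [2.57, 2.57, 3.14, 3.14, 3.14, 3.14].

INTERFACE

Orientations are given as a rotation vector (axis times angle).
In Python, from cell import * gives the robot as it stands. Calls block until the motion is done:
- movep(position, orientation): joint-space move of the TCP to a pose.
- move_l(position, velocity=0.15, rot=None, until_force=None): straight line of the TCP; rot=None keeps the orientation; velocity is the mean speed in m/s. With until_force (N) it stops when the force on the tool has changed by that much, and returns True; else False.
- set_joints(angles): joint-space move.
- let_go() and grab(newtons=None): open the fingers fully, or close them until they stop; newtons is the grip in N (None keeps the last).
- sleep(seconds).
- ik(position, orientation): joint angles nearest the present ones, or None.
- get_state(): the state.
- grab_frame(name): name is "scene" or "top"; returns a dict with "img" (400x640x3 uint8, red, green, blue), "fx", "fy", "cx", "cy" (pixels), "cam_to_world" (4x4, takes a point from camera to world coordinates). Camera axes: x right, y down, z forward; pixel columns grow to the right and rows downward; lengths in m; the calibration is good to about 2 mm. A picture is of the moment at which its call begins. There is no depth.
A pose or a line that the arm cannot do raises MotionError and nothing moves.
- sign_off(): hands the job in; it is judged then, once.
Trained networks look in the newest picture that a camera, given by its name, has taken for a name from the list of things; names that differ only in an ending like _2 or _b are one class to them, and where a whole thing is asked for, a point or a joint stands for the part that bears it (a point fixed in the world has none). Each returns a list of dicts, best first, with "score" (0 to 1); they miss things now and then, are a little off and sometimes report something else, mostly with a low value. They report only what shows in the picture. A call takes as long as a camera call.
- spot_in(camera, name): "centre" ([column, row] in pixels, amid what is visible of it).
- silhouettes(camera, name): "mask" (400x640 bool, what is visible of it) and "centre" ([column, row] in pixels, amid what is visible of it).
- tip_of(camera, name): "centre" ([column, row] in pixels: a listed point, or the origin of a listed thing).
The state is a dict: "clock": time; "q": joint angles; "joint_velocities": joint speeds; "tau": joint torques, N m; "position": TCP position; "eef_rot": TCP orientation; "contact_force": force on the tool from outside, world axes, zero at the start; "wrist_torque": the same for the moment, N m; "finger_gap": opening from 0.0 (shut) to 1.0 (fully open); "grasp_force": force on a finger pad.
Only numpy, scipy, OpenCV 4.12 (cv2) and the standard library are available. Lean on these libraries where they do the work, as an engineer would, in place of code of your own. Each camera call takes 0.05 s, during which the arm holds its last target. There are 200 camera calls.

## Working session

There is one attempt and no reset: what is moved stays moved. The work goes in short steps, each a Python script; the robot and the scene stay as the last script left them, time stands still between calls to the robot, and variables do not carry over. Pictures are saved under pics/ and viewed, at most 10 in all, crops included, and the job is handed in when it is done.

```bash
ls; mkdir -p pics
python3 - <<'E'
from cell import *
import cv2,numpy as np
for c in ["top","scene"]:
    f=grab_frame(c); cv2.imwrite(f"pics/{c}0.png",f["img"][:,:,::-1])
    print(c,f["fx"],f["cx"],f["cy"],np.round(f["cam_to_world"],3).tolist())
    for n in ["case_1_mid","stock_in","stock_hinge","repair_in","dropper","reagent","dish","jar","cylinder","spatula"]:
        print(n,[(np.round(d["centre"]).tolist(),round(d["score"],2)) for d in tip_of(c,n)][:5])
    print("lid",[(np.round(d["centre"]).tolist(),round(d["score"],2)) for d in spot_in(c,"case_1_lid")])
print(get_state()["clock"],get_state()["eef_rot"])
E
```

```text
pics
top 402.65235369352007 319.48185828702117 205.06707813323575 [[0.018, -0.988, 0.155, 0.394], [-1.0, -0.017, 0.007, -0.01], [-0.005, -0.156, -0.988, 1.25], [0.0, 0.0, 0.0, 1.0]]
case_1_mid [([356.0, 259.0], 0.73), ([193.0, 242.0], 0.62)]
stock_in [([218.0, 254.0], 0.75), ([395.0, 162.0], 0.72)]
stock_hinge [([194.0, 241.0], 0.63)]
repair_in [([414.0, 247.0], 0.86)]
dropper [([324.0, 234.0], 0.55), ([414.0, 246.0], 0.37)]
reagent [([278.0, 202.0], 0.64)]
dish [([372.0, 197.0], 0.89)]
jar [([305.0, 158.0], 0.76)]
cylinder [([442.0, 190.0], 0.56)]
spatula [([400.0, 161.0], 0.42), ([220.0, 253.0], 0.39)]
lid [([356.0, 261.0], 0.64)]
scene 456.351038355622 314.6580508588452 191.30683819270544 [[0.494, 0.615, -0.614, 1.21], [0.869, -0.333, 0.365, -0.371], [0.02, -0.714, -0.699, 0.786], [0.0, 0.0, 0.0, 1.0]]
case_1_mid [([243.0, 185.0], 0.91)]
stock_in [([381.0, 141.0], 0.58)]
stock_hinge [([413.0, 129.0], 0.64)]
repair_in [([177.0, 222.0], 0.76)]
dropper [([293.0, 192.0], 0.71), ([309.0, 216.0], 0.51), ([156.0, 304.0], 0.16)]
reagent [([366.0, 200.0], 0.7)]
dish [([257.0, 252.0], 0.97), ([382.0, 140.0], 0.62), ([309.0, 218.0], 0.25)]
jar [([374.0, 251.0], 0.74), ([384.0, 140.0], 0.74)]
cylinder [([157.0, 306.0], 0.94)]
spatula [([244.0, 312.0], 0.67), ([290.0, 192.0], 0.6)]
lid [([239.0, 174.0], 0.62)]
1.2 [ 3.77310162e-01  3.11884513e+00 -5.65400441e-05]
```

View pics/top0.png

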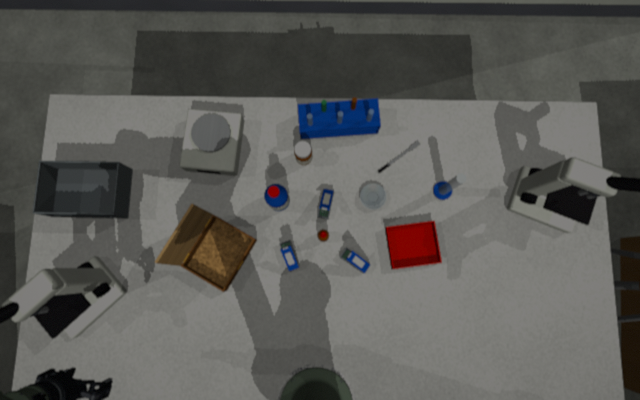

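View pics/scene0.png

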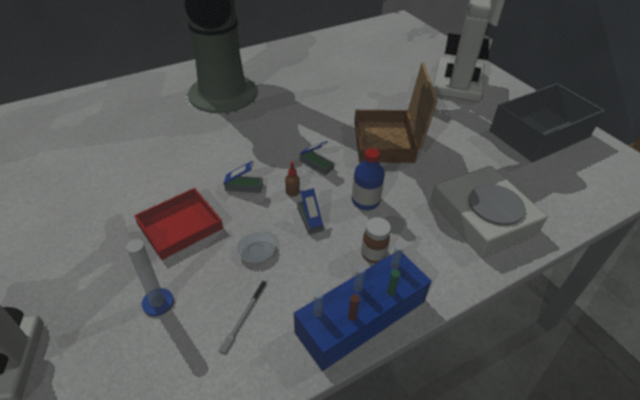

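Run:
```python
import cv2,numpy as np
a=cv2.imread("pics/top0.png")[180:280,260:380]; b=cv2.imread("pics/scene0.png")[130:240,210:340]
a=cv2.resize(a,(400,333),interpolation=cv2.INTER_CUBIC); b=cv2.resize(b,(394,333),interpolation=cv2.INTER_CUBIC)
im=np.hstack([a,b]).astype(float); im=np.clip(255*(im/255)**0.5*1.1,0,255).astype(np.uint8)
cv2.imwrite("pics/crop1.png",im)
t=cv2.imread("pics/top0.png")[180:310,140:270]; t=cv2.resize(t,(400,400),interpolation=cv2.INTER_CUBIC)
u=cv2.imread("pics/scene0.png")[55:175,340:460]; u=cv2.resize(u,(400,400),interpolation=cv2.INTER_CUBIC)
im=np.hstack([t,u]).astype(float); im=np.clip(255*(im/255)**0.5*1.1,0,255).astype(np.uint8)
cv2.imwrite("pics/crop2.png",im)
```

```text
(no output)
```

View pics/crop1.png

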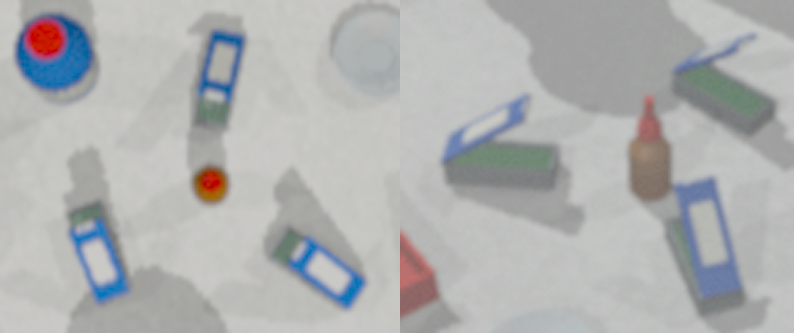

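View pics/crop2.png

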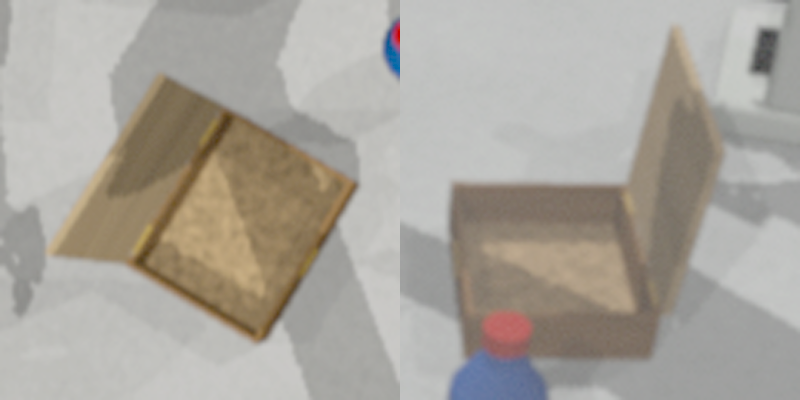

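```bash
cat > fit.py <<'E'
import numpy as np,json
from scipy.optimize import least_squares
from cell import *
F={c:grab_frame(c) for c in("top","scene")}
def proj(c,P):
    f=F[c];q=np.linalg.inv(f["cam_to_world"])@np.r_[P,1]
    return np.array([f["fx"]*q[0]/q[2]+f["cx"],f["fy"]*q[1]/q[2]+f["cy"]])
def ray(c,px,z):
    f=F[c];T=np.array(f["cam_to_world"]);d=T[:3,:3]@[(px[0]-f["cx"])/f["fx"],(px[1]-f["cy"])/f["fy"],1];o=T[:3,3]
    return o+d*(z-o[2])/d[2]
T1=lambda u,v:("top",((u+.5)/3.333-.5+260,(v+.5)/3.333-.5+180))
S1=lambda u,v:("scene",((u-400+.5)/3.031-.5+210,(v+.5)/3.027-.5+130))
T2=lambda u,v:("top",((u+.5)/3.077-.5+140,(v+.5)/3.077-.5+180))
H,R,B=.044,.018,.02
cases={"A":(0.0,[(T1(195,121),(-H,R,B)),(T1(226,126),(-H,-R,B)),(T1(207,32),(.043,.016,.023)),(T1(244,37),(.043,-.016,.023)),(S1(745,303),(H,R,0))]),
"B":(np.pi,[(T1(68,213),(-H,-R,B)),(T1(101,203),(-H,R,B)),(T1(97,303),(.043,-.016,.023)),(T1(130,289),(.043,.016,.023)),(S1(674,98),(H,R,0)),(S1(753,135),(-H,R,0)),(S1(755,113),(-H,R,B)),(S1(775,97),(-H,-R,B))]),
"C":(-2.2,[(T1(274,255),(-H,-R,B)),(T1(291,229),(-H,R,B)),(T1(344,306),(.043,-.016,.023)),(T1(366,279),(.043,.016,.023)),(S1(447,183),(H,R,0)),(S1(555,188),(-H,R,0)),(S1(557,150),(-H,R,B))])}
box=[(T2(225,110),(.075,-.09,.045)),(T2(135,262),(.075,.09,.045)),(T2(357,183),(-.075,-.09,.045)),(T2(262,340),(-.075,.09,.045))]
def fit(pts,yaw0):
    def r(p):
        c,s=np.cos(p[2]),np.sin(p[2])
        return np.concatenate([proj(k,(p[0]+c*l[0]-s*l[1],p[1]+s*l[0]+c*l[1],l[2]))-np.array(px) for (k,px),l in pts])
    s0=ray(*pts[0][0],.02)
    s=least_squares(r,[s0[0],s0[1],yaw0],loss="soft_l1");return s.x,r(s.x)
out={}
for k,(y,p) in cases.items():
    out[k],e=fit(p,y);print(k,out[k].round(4),e.round(1).tolist())
out["box"],e=fit(box,.5);print("box",out["box"].round(4),e.round(1).tolist())
P=np.array([ray("top",p,.03)[:2] for p in((387,223),(436,221),(440,264),(390,268))]);print("repair",P.round(3).tolist(),P.mean(0).round(3))
print("dropper top",ray("top",(322.5,235),.09).round(3),ray("scene",(292.5,196),0).round(3))
print("reagent",ray("top",(273.5,191),.15).round(3),ray("scene",(366,205),0).round(3))
json.dump({k:list(v) for k,v in out.items()},open("fit.json","w"))
E
python3 fit.py
```

```text
A [ 0.5933 -0.0178 -0.1376] [-1.2, 0.5, 1.1, 0.7, 0.2, -0.3, -0.7, -0.3, -0.1, 0.7]
B [0.4327 0.0915 3.5682] [-3.0, 0.5, -2.0, -1.2, -0.1, -0.2, -0.2, -0.3, -2.0, -0.9, -0.7, 0.5, -1.1, 1.9, 0.3, -0.2]
C [ 0.4207 -0.1069 -2.1091] [-3.9, 1.4, -2.8, -1.0, 0.2, 0.9, -0.9, -0.2, -0.5, 0.8, -0.2, 0.2, -1.4, 6.8]
box [0.4375 0.2955 1.0742] [0.8, -1.8, -2.0, 1.2, 0.5, -1.2, -0.1, 1.3]
repair [[0.534, -0.208], [0.543, -0.357], [0.414, -0.365], [0.399, -0.215]] [ 0.473 -0.286]
dropper top [ 0.489 -0.012  0.09 ] [ 0.508 -0.016  0.   ]
reagent [0.605 0.127 0.15 ] [0.619 0.124 0.   ]
```

```bash
sed -i 's/^def fit(pts,yaw0):/&\n    pts=[p for p in pts if p[0][0]=="top"]/' fit.py
cat >> fit.py <<'E'
import cv2
def draw(c,p,im):
    cs,s=np.cos(p[2]),np.sin(p[2])
    W=lambda l:tuple(int(round(t*16*1)) for t in (proj(c,(p[0]+cs*l[0]-s*l[1],p[1]+s*l[0]+cs*l[1],l[2]))-off+.5)*4)
    for z in(0,B):
        cv2.polylines(im,[np.array([W((a*H,b*R,z)) for a,b in((1,1),(-1,1),(-1,-1),(1,-1))])],True,(0,0,255) if z else (0,200,255),1,cv2.LINE_AA,4)
ims=[]
for c,(x,y) in(("top",(272,185)),("scene",(220,140))):
    im=np.clip(255*(F[c]["img"][y:y+90,x:x+98,::-1]/255.)**.5*1.1,0,255).astype(np.uint8)
    im=cv2.resize(im,None,fx=4,fy=4,interpolation=cv2.INTER_CUBIC);off=np.array([x,y])
    for k in "ABC":draw(c,out[k],im)
    ims.append(im)
cv2.imwrite("pics/ov1.png",np.hstack(ims))
E
python3 fit.py
```

```text
A [ 0.5938 -0.0182 -0.15  ] [-1.2, 0.2, 1.0, 0.6, 0.5, -0.5, -0.4, -0.3]
B [0.4319 0.0876 3.4952] [-0.9, -0.0, 0.4, -0.9, 0.1, 0.1, 0.2, 0.7]
C [ 0.4222 -0.1119 -2.1712] [-2.0, -0.1, -0.4, -2.0, 1.1, 0.9, 0.5, 0.3]
box [0.4375 0.2955 1.0742] [0.8, -1.8, -2.0, 1.2, 0.5, -1.2, -0.1, 1.3]
repair [[0.534, -0.208], [0.543, -0.357], [0.414, -0.365], [0.399, -0.215]] [ 0.473 -0.286]
dropper top [ 0.489 -0.012  0.09 ] [ 0.508 -0.016  0.   ]
reagent [0.605 0.127 0.15 ] [0.619 0.124 0.   ]
```

View pics/ov1.png

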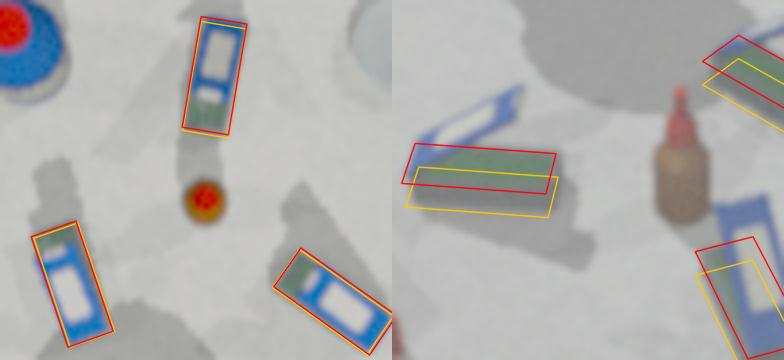

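```bash
cat > h.py <<'E'
from cell import *
import numpy as np
BOX=np.array([.4375,.2955]);BY=1.0742
C={"A":(.5935,-.018,-.15),"B":(.432,.0885,3.51),"C":(.4215,-.110,-2.15)}
def rv(yaw):  # tool down, tool x along yaw (mod pi), nearest last-joint
    return np.pi*np.array([np.cos(yaw/2),np.sin(yaw/2),0])
def best(p,yaw):
    q0=np.array(get_state()["q"]);c=[]
    for k in(0,1):
        r=rv(yaw+k*np.pi);q=ik(p,r)
        if q is not None:c.append((abs(np.array(q)-q0)[5],k,r))
    return min(c,key=lambda t:t[:2])[2]
def loc(pose,x,y=0):
    c,s=np.cos(pose[2]),np.sin(pose[2]);return np.array([pose[0]+c*x-s*y,pose[1]+s*x+c*y])
def press(k):
    p=C[k];xy=loc(p,-.015)
    movep([*xy,.13],best([*xy,.13],p[2]))
    move_l([*xy,.092],.2)
    hit=move_l([*xy,.02],.05,until_force=12)
    s=get_state();print(k,"press",hit,np.round(s["position"],4),np.round(s["contact_force"],1),round(s["clock"],2))
    move_l([*xy,.11],.25)
E
python3 - <<'E'
from h import *
s=get_state();p=np.array(s["position"]);print(s["clock"])
grab(30);move_l([p[0],p[1],.33],.3)
movep([.432,.0885,.2],best([.432,.0885,.2],C["B"][2]));print(get_state()["clock"])
press("B")
E
```

```text
1.4
4.75
B press False [0.4461 0.0939 0.0202] [-0.6 -0.4 -1. ] 7.08
```

```bash
cat > look.py <<'E'
import sys,cv2,numpy as np
from cell import *
def look(name,boxes,sc=4):
    ims=[]
    for c,(x,y,w,h) in boxes.items():
        im=np.clip(255*(grab_frame(c)["img"][y:y+h,x:x+w,::-1]/255.)**.5*1.1,0,255).astype(np.uint8)
        ims.append(cv2.resize(im,None,fx=sc,fy=sc,interpolation=cv2.INTER_CUBIC))
    cv2.imwrite(f"pics/{name}.png",np.hstack(ims))
E
python3 - <<'E'
from h import *
from look import look
print(get_state()["finger_gap"])
look("b1",{"top":(250,195,100,90),"scene":(260,110,100,90)})
E
```

```text
-0.0016387988705085653
```

View pics/b1.png

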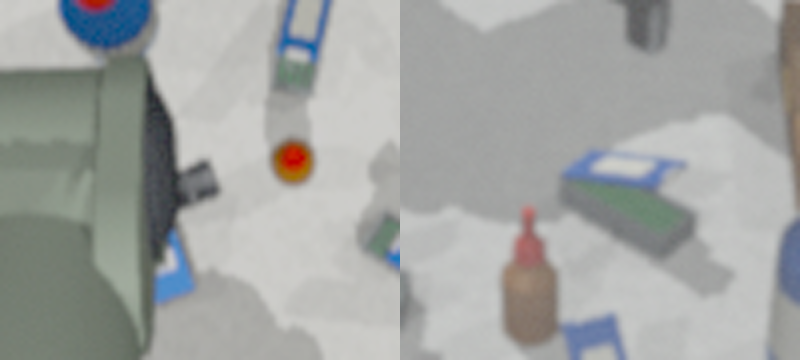

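Run:
```python
from h import *
from scipy.spatial.transform import Rotation as Ro
import fit
s=get_state();print(s["position"],Ro.from_rotvec(s["eef_rot"]).as_matrix().round(3).tolist(),np.round(s["q"],3),s["clock"])
for c in("top","scene"):print(c,fit.proj(c,s["position"]).round(1),fit.proj(c,np.array(s["position"])+[0,0,.1]).round(1))
```

```text
A [ 0.5938 -0.0182 -0.15  ] [-1.2, 0.2, 1.0, 0.6, 0.5, -0.5, -0.4, -0.3]
B [0.4319 0.0876 3.4952] [-0.9, -0.0, 0.4, -0.9, 0.1, 0.1, 0.2, 0.7]
C [ 0.4222 -0.1119 -2.1712] [-2.0, -0.1, -0.4, -2.0, 1.1, 0.9, 0.5, 0.3]
box [0.4375 0.2955 1.0742] [0.8, -1.8, -2.0, 1.2, 0.5, -1.2, -0.1, 1.3]
repair [[0.534, -0.208], [0.543, -0.357], [0.414, -0.365], [0.399, -0.215]] [ 0.473 -0.286]
dropper top [ 0.489 -0.012  0.09 ] [ 0.508 -0.016  0.   ]
reagent [0.605 0.127 0.15 ] [0.619 0.124 0.   ]
[0.44480237 0.09382055 0.10883941] [[0.933, 0.36, -0.003], [0.36, -0.933, -0.0], [-0.002, -0.001, -1.0]] [ 0.045  0.243 -0.562  0.769 -0.     2.819] 7.7833
top [284.8 249.6] [281.4 247.8]
scene [319.8 133. ] [321.1  97.9]
```

Run:
```python
from h import *
from look import look
xy=loc(C["B"],-.018)
move_l([*xy,.06],.2)
for z in(.03,.01,0.,-.01,-.02):
    hit=move_l([*xy,z],.06,until_force=12)
    s=get_state();print(z,hit,np.round(s["position"],4),np.round(s["contact_force"],1),np.round(s["tau"],1),round(s["clock"],2))
    if hit:break
look("b2",{"scene":(270,90,100,100)},6)
```

```text
0.03 False [0.4486 0.095  0.0299] [0.6 0.1 0.1] [ -0.  -38.3  18.5   0.   -0.   -0. ] 8.83
0.01 False [0.4482 0.0949 0.0095] [ 0.4 -0.6 -0. ] [ -0.  -39.   17.5  -0.   -0.    0. ] 9.32
0.0 False [ 4.482e-01  9.490e-02 -4.000e-04] [-0.3 -0.1  0.6] [ -0.  -39.4  17.   -0.1  -0.    0. ] 9.63
-0.01 True [ 0.45    0.0951 -0.0083] [-4.3 -0.7 17.7] [ -0.4 -31.1  14.9  -2.2   0.1  -0. ] 9.87
```

View pics/b2.png

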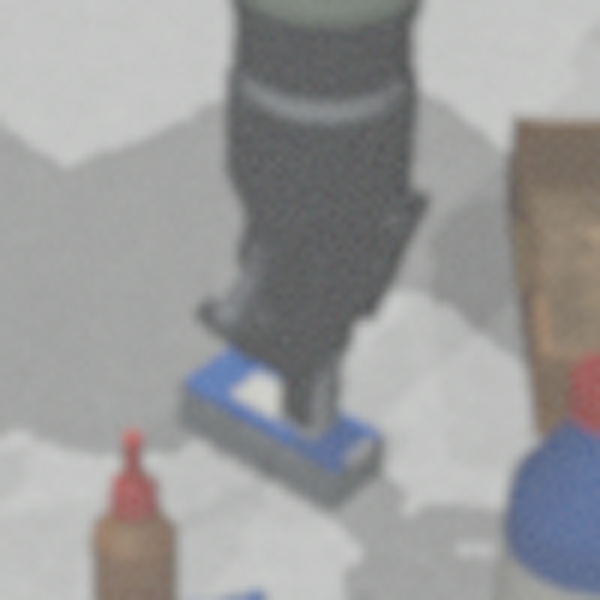

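```bash
cat >> h.py <<'E'
DZ=.031   # real tip height = reported TCP z + DZ
Z=lambda z:z-DZ
def pick(k,zt=.004,dx=0.):
    p=C[k];xy=loc(p,dx)
    r=best([*xy,Z(.1)],p[2])
    movep([*xy,Z(.1)],r); let_go()
    hit=move_l([*xy,Z(zt)],.15,until_force=8)
    s=get_state();print("down",hit,np.round(s["position"],4))
    grab(40); s=get_state();print("grip",round(s["finger_gap"],3),round(s["grasp_force"],1),round(s["clock"],2))
    return s["position"]
def place(xy,yaw,zt,up=.1,slide=None):
    q=get_state()["position"];move_l([q[0],q[1],Z(up)],.2)
    movep([*xy,Z(up)],best([*xy,Z(up)],yaw))
    hit=move_l([*xy,Z(zt)],.12,until_force=6)
    if slide is not None:move_l([*slide,get_state()["position"][2]],.08)
    s=get_state();print("set",hit,np.round(s["position"],4),round(s["finger_gap"],3),np.round(s["contact_force"],1),round(s["clock"],2))
    let_go();q=get_state()["position"];move_l([q[0],q[1],Z(up)],.25)
E
python3 - <<'E'
from h import *
from look import look
q=get_state()["position"];move_l([q[0],q[1],Z(.1)],.25)
pick("B")
place(loc((*BOX,BY),0,-.024),BY,.008)
s=get_state();print(s["clock"])
look("b3",{"top":(180,200,100,100),"scene":(330,80,100,100)},4)
E
```

```text
down False [ 0.4324  0.0885 -0.0266]
grip 0.404 40.1 12.72
set True [ 0.4576  0.2823 -0.0219] 0.408 [0.4 0.1 1.6] 14.89
15.9583
```

View pics/b3.png

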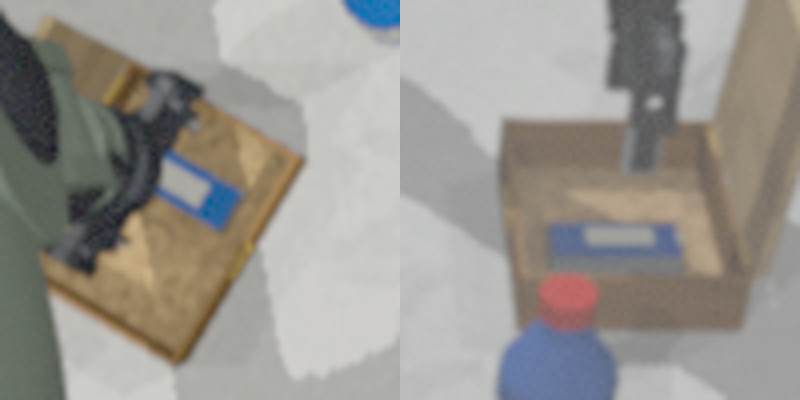

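```bash
cat >> h.py <<'E'
REP=np.array([.473,-.286]);RY=.08
def press2(k,dx=-.015):
    p=C[k];xy=loc(p,dx)
    q=get_state()["position"];move_l([q[0],q[1],Z(.2)],.3)
    movep([*xy,Z(.17)],best([*xy,Z(.17)],p[2]));grab(40)
    move_l([*xy,Z(.09)],.2)
    hit=move_l([*xy,Z(.012)],.06,until_force=12)
    s=get_state();z=s["position"][2]+DZ;print(k,"press",hit,round(z,4),np.round(s["contact_force"],1),round(s["clock"],2))
    move_l([*xy,Z(.1)],.25);return z
E
python3 - <<'E'
from h import *
z=press2("A")
if z<.033 or .042<z<.062:
    pick("A")
    q=get_state()["position"];move_l([q[0],q[1],Z(.2)],.25)
    if z<.033:
        movep([.47,.12,Z(.2)],best([.47,.12,Z(.2)],BY))
        b=(*BOX,BY);place(loc(b,0,.034),BY,.008,up=.15,slide=loc(b,0,.024))
    else: place(REP,RY,.008,up=.15)
E
```

```text
A press True 0.0586 [-0.5 -0.7  6.6] 19.78
down False [ 0.5942 -0.0181 -0.0264]
grip 0.412 39.8 22.44
set True [ 0.472  -0.2848 -0.0213] 0.408 [ 0.5 -0.5  2.7] 26.0
```

```bash
cat >> h.py <<'E'
C["A"]=(.472,-.285,.08)
E
python3 - <<'E'
from h import *
grab(40)
xy=loc(C["A"],-.02)
move_l([*xy,Z(.085)],.25)
hit=move_l([*xy,Z(.015)],.05,until_force=22)
s=get_state();print(hit,s["position"][2]+DZ,np.round(s["contact_force"],1),s["clock"])
move_l([*xy,Z(.12)],.3)
if hit and s["position"][2]+DZ>.05:
    z=press2("C")
    if z<.033:
        pick("C")
        q=get_state()["position"];move_l([q[0],q[1],Z(.15)],.25)
        b=(*BOX,BY);place(loc(b,0,.034),BY,.008,up=.15,slide=loc(b,0,.024))
print(get_state()["clock"])
from look import look
look("b4",{"top":(180,190,100,100),"scene":(330,80,100,100)},4)
E
```

```text
True 0.06565947407492247 [-1.9  2.8 14.6] 29.1
C press True 0.0227 [-4.2  1.9 19.3] 32.45
down False [ 0.4219 -0.1102 -0.0266]
grip 0.407 40.1 35.25
set True [ 0.4171  0.3068 -0.0215] 0.408 [ 1.9 -0.5  0.4] 39.19
40.45
```

View pics/b4.png

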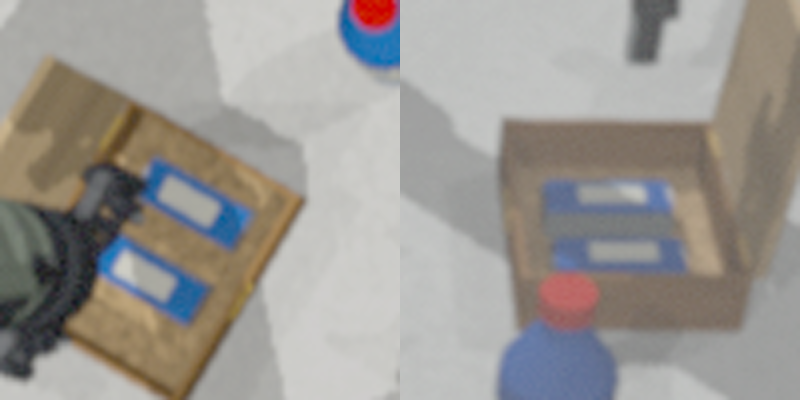

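Run:
```python
from h import *
e=np.array([np.cos(BY),np.sin(BY)]);H=BOX+.075*e
def P(t,r=.12,w=.011):
    u=-r*np.cos(t)+.008*np.sin(t)+w; return [*(H+u*e),Z(.045+r*np.sin(t)+.008*np.cos(t))]
q=get_state()["position"];move_l([q[0],q[1],Z(.28)],.3);grab(40)
b=H+.085*e;rot=best([*b,Z(.28)],BY)
movep([*b,Z(.28)],rot);move_l([*b,Z(.165)],.25)
print(np.round(get_state()["position"],3),get_state()["clock"])
for t in (1.75,1.55,1.35,1.15,.95,.75,.55,.4):
    hit=move_l(P(t),.09,until_force=30);s=get_state()
    print(t,hit,np.round(s["contact_force"],1),round(s["clock"],2))
    if hit:break
```

```text
[0.514 0.436 0.136] 43.2
1.75 False [-0.3  0.4  0.7] 43.85
1.55 False [ 1.  -0.   0.1] 44.27
1.35 False [ 0.1 -0.1 -0.6] 44.68
1.15 False [-0.1  0.5  0.5] 45.1
0.95 False [ 0.8 -0.1  0.5] 45.52
0.75 False [-0.2  0.2 -0.3] 45.93
0.55 False [-0.4  0.6  0. ] 46.35
0.4 False [-0.6 -0.  -0.5] 46.7
```

Run:
```python
from look import look
from cell import *
s=get_state();print(s["position"],s["contact_force"],s["finger_gap"])
look("b5",{"top":(150,180,100,120),"scene":(340,50,100,120)},4)
```

```text
[0.42702778 0.27654071 0.06802512] [-0.55965258 -0.00807595 -0.52871596] 0.0011243596856112855
```

View pics/b5.png

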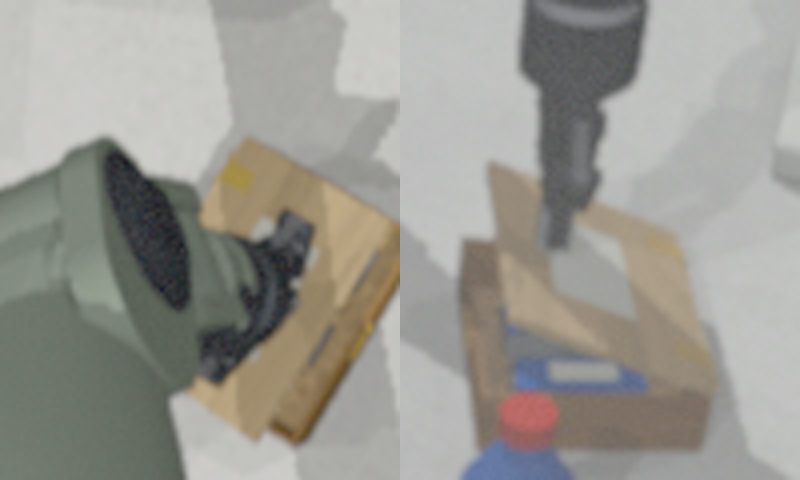

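The picture shows the lid following the fingers, at about 0.5 rad, with the tip on its outer face (scene crop 555,240). I'll continue slowly to fully shut.

Run:
```python
from h import *
e=np.array([np.cos(BY),np.sin(BY)]);H=BOX+.075*e
def P(t,r=.12,w=.011):
    u=-r*np.cos(t)+.008*np.sin(t)+w; return [*(H+u*e),Z(.045+r*np.sin(t)+.008*np.cos(t))]
for t in (.3,.2,.1,.04):
    hit=move_l(P(t),.035,until_force=25);print(t,hit,np.round(get_state()["contact_force"],1))
    if hit:break
p=P(0);hit=move_l([p[0],p[1],Z(.04)],.02,until_force=20)
s=get_state();print(hit,round(s["position"][2]+DZ,4),np.round(s["contact_force"],1),round(s["clock"],2))
move_l([p[0],p[1],Z(.25)],.25)
q=np.array(get_state()["q"]);q[0]-=.8;set_joints(q)
import fit
F={c:grab_frame(c) for c in("top","scene")}
for c in F:
    d=silhouettes(c,"stock_lid")
    print(c,[(x["score"],np.round(x["centre"])) for x in d][:2],"pred shut",fit.proj(c,[*BOX,.053]).round(1))
for n in("dropper","reagent","dish","jar","cylinder"):
    print(n,[(np.round(d["centre"]).tolist(),round(d["score"],2)) for d in tip_of("scene",n)][:1])
print(get_state()["clock"])
```

```text
0.3 False [ 0.5 -0.   0. ]
0.2 False [ 0.3 -0.3  0.9]
0.1 False [ 0.4 -0.   0.3]
0.04 False [-0.4 -0.9 -1. ]
True 0.0512 [-1.3 -0.7  7.1] 49.13
A [ 0.5938 -0.0182 -0.15  ] [-1.2, 0.2, 1.0, 0.6, 0.5, -0.5, -0.4, -0.3]
B [0.4319 0.0876 3.4952] [-0.9, -0.0, 0.4, -0.9, 0.1, 0.1, 0.2, 0.7]
C [ 0.4222 -0.1119 -2.1712] [-2.0, -0.1, -0.4, -2.0, 1.1, 0.9, 0.5, 0.3]
box [0.4375 0.2955 1.0742] [0.8, -1.8, -2.0, 1.2, 0.5, -1.2, -0.1, 1.3]
repair [[0.534, -0.208], [0.543, -0.357], [0.414, -0.365], [0.399, -0.215]] [ 0.473 -0.286]
dropper top [ 0.489 -0.012  0.09 ] [ 0.508 -0.016  0.   ]
reagent [0.605 0.127 0.15 ] [0.619 0.124 0.   ]
top [(0.64, array([218., 256.]))] pred shut [218.4 251.8]
scene [(0.67, array([383., 130.]))] pred shut [382.6 126.8]
dropper [([292.0, 193.0], 0.77)]
reagent [([367.0, 199.0], 0.96)]
dish [([259.0, 251.0], 0.79)]
jar [([372.0, 248.0], 0.96)]
cylinder [([373.0, 246.0], 0.21)]
52.075
```

Run:
```python
from cell import *
print([(d["centre"],d["score"]) for d in (grab_frame("top"),tip_of("top","cylinder"))[1]][:1])
print(sign_off())
```

```text
[([443.8, 189.7], 0.82)]
the job is handed in; nothing more can be done
None
```

I handed the job in at about 52 s: the two free cases are flat in the stock box with their lids shut, the seized case is flat in the repair tray with its lid at its stop, the stock box lid is pressed shut, and the bottles, jar, dish and cylinder show no movement (I didn't re-check the spatula); `sign_off()` gave no verdict.

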